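# Set the camera stage to its third click

## Robot

A 6-joint arm with a two-finger parallel gripper is mounted at the origin on the work surface. World frame = base frame: x ahead of the robot, y to its left, z up, the work surface at z = 0. Lengths are in m, angles in rad, forces in N, time in s.
With the tool pointing down it reaches from about 0.275 to 0.825 m from the base axis. Payload 4.9 kg.
Tool frame: the origin (TCP) lies on the centre line of the jaws, within the pads' length; the fingertips stand 11 mm ahead of it and the grasp point (between the pads) lies 8 mm behind it; z points along the fingers, y is the line along which they close (so a half turn about z gives the same grasp; the last joint's range is limited). The gripper opens to 85 mm and grips with 20 to 120 N. Pads are 22 mm wide; open, the fingers measure 114 mm over their backs; the gripper's body (76 mm by 85 mm) begins 54 mm behind the grasp point. The pads swing forward as they close: fully open they stand 13 mm farther back than shut.
Start: joints at [1.176, 0.326, -0.193, 1.052, 0, 1.437], TCP at [0.142, 0.531, 0.242] pointing down, gripper open.
Joint ranges: [-2.65, 2.65], [-0.97, 1.79], [-1.3, 1.35], [-1.93, 2.1], [-1.47, 1.37], [-3.14, 3.14]. Speed limits (rad/s): [2.57, 2.57, 3.14, 3.14, 3.14, 3.14].

## Interface

Orientations are given as a unit quaternion [w, x, y, z].
In Python, from workcell import get_state, camera, camera_params, job_done gives the robot as it stands.
- The arm moves only by the shell command python3 -m creep 'ROWS' [FORCE]. ROWS is a JSON object of lists of equal length, an entry for each row: "xyz": the shift along the tool's x, y, z in units of 2.5 cm (1.0 is 2.5 cm), a list of three; "dr": the turn, a rotation vector about the tool's x, y, z in units of 360 degrees (1.0 is 360 degrees), a list of three; "gripper": the opening, from 0 (shut) to 1 (fully open). A call has 1 to 12 rows; each row shifts and turns the commanded pose from where the row before left it, along the tool's axes as they then stand; what a row does not reach is not made up. A row lasts 1/10 s, in which the tool goes at most 50 mm and 8.59 degrees, less where a joint would pass 70% of its speed; a pose out of reach is approached as far as the arm can. A call with a number of a shift or a turn outside -1 to 1 is refused whole. A call with a gripper value outside its range is refused whole. The fingers move at their own pace and stop on an object; FORCE is the grip in N (left out, the last holds). Time passes only in rows, so rows that do not move let the fingers close. It gives the time, the measured TCP pose, the force, the opening and the grip force at its end, in the units of the state.
- get_state(): the state, without advancing time (a new reading comes with each control period).
- camera(name): name is "side" or "top" or "wrist"; returns (picture, depth): 480x640x3 uint8, red, green, blue; 480x640 float32, m along the optical axis (not along the pixel's ray), 0 where there is no reading.
- camera_params(name): a dict with "fx", "fy", "cx", "cy" (pixels), "k1" (the pictures are not rectified: a ray, as slopes to the right and down, at radius r is drawn at 1 + k1 r^2 times it, then the intrinsics apply), "cam_to_world" (4x4, takes a point from camera to world coordinates). Camera axes: x right, y down, z forward; pixel columns grow to the right and rows downward; lengths in m; the calibration is good to about 2 mm. A picture is of the moment at which its call begins: read the wrist's pose just before it. camera_params takes no time and is no camera call; for the wrist camera it gives the pose at the moment of the call.
- job_done(): hands the job in; it is judged then, once.
The state is a dict: "t": time; "joint_pos": joint angles; "joint_velocities": joint speeds; "joint_efforts": joint torques, N m; "position": TCP position; "eef_rot": TCP orientation; "ft_force": force on the tool from outside, world axes, zero at the start; "wrist_torque": the same for the moment, N m; "grip_width": opening from 0.0 (shut) to 1.0 (fully open); "grasp_force": force on a finger pad.
Only numpy, scipy, OpenCV 4.12 (cv2) and the standard library are available. Lean on these libraries where they do the work, as an engineer would, in place of code of your own. Each camera call takes 0.05 s, during which the arm holds its last target. There are 200 camera calls.

## Task

Zero the little camera stage and set it to its third click: with the fingertips push its upright lever away from the camera until the carriage is fully home against its stop, then push it back towards the camera, click by click, and leave it resting in the third click after home, never going past that one. Only push the lever, first on one side and then on the other, never pinching it, and leave the camera and all the loose things alone.

Things in the scene. Friction and masses are not known exactly. Their poses are not given: they have to be found in the camera images.
- carriage (a joint): Carriage slide, m: 0 = home (against the stop block at the end away from the camera), growing towards the camera. Seven click positions 14 mm apart: 0 (home), 0.014, 0.028, 0.042 (third after home) ... 0.084. About 4 to 6 N is needed to leave one; half-way (7 mm) the resistance is gone, and from about 10 mm on the carriage draws itself into the next and stays. Starts between 0.012 and 0.034.
- lever_top (a point): Centre of the lever's top: an upright metal tab on the sliding black carriage, 26 mm wide, 14 mm thick along the travel, standing 42 mm above the carriage's flat top. Frame: y = travel, towards the camera; z up. Carriage 105 mm wide, 130 long; a 12 mm high white plate stands on it 58 mm from the lever, camera side. On the home side nothing rises over 5 mm above the carriage's top.
- rig: Fixed rig: plywood board 360 x 470 x 18 mm with an aluminium stage 150 mm wide (x), 360 long (y), its top 63 mm above the table. Origin on the table under the middle of the stage's width; y runs along the stage towards the camera. The lever is at y = -50 mm, x = 0 when home. Seven dark marks on the stage's -x edge show the click positions; a pointer on the carriage runs along them.
- camera: Camera head fixed on the rig: upright aluminium plate with black camera and lamp, 238 mm high above the table, over the +y end of the stage; its lens front is at y = 137 mm in the rig's frame, about 145 mm from the lever at the third click. Origin same as the rig's. Not to be touched.
- plug: Loose plain aluminium cylinder, 38 mm across, 58 mm high, standing on the board; origin at the centre of its foot. Leave alone.
- screwdriver: Loose screwdriver with a clear handle, about 150 mm long, 27 mm high, lying on the board on the robot's side of the stage; origin on its underside. Leave alone.
- collar: Loose steel collar, 34 mm across, 14 mm high, on the board; origin at its underside. Leave alone.
- clamp_block: Loose aluminium block 30 x 50 x 30 mm on the board, on the side of the stage far from the robot; origin at its underside. Leave alone.
- lens_cell: Loose black cylinder, 42 mm across, 24 mm high, on the board, on the side of the stage far from the robot; origin at its underside. Leave alone.
- spray_can: Loose steel can, 52 mm across, 130 mm high, standing on the table to the right; origin at its foot. Leave alone.
- screw_tray: Loose grey open tray 90 x 100 x 30 mm on the table to the left; origin at its underside. Leave alone.

How it is judged:
On the way, in this order (a step that is already met when the one before it is completed fails the run):
1. the carriage is fully home against its stop (value of joint carriage below 0.003 m), for 0.2 s.
2. the carriage rests in the third click after home (value of joint carriage between 0.039 and 0.045 m), for 0.3 s.
At the end, for the whole second after the job is handed in: The carriage rests in the third click after home (42 mm from home, within 3 mm), at rest, and every loose thing is within 15 mm of where it began (all of step 2 and velocity of joint carriage between -0.004 and 0.004 m/s and distance of each of plug, screwdriver, collar, clamp_block, lens_cell, spray_can, screw_tray from where it was at the start of the episode below 0.015 m); the robot touches nothing.
It fails at once if the carriage went past the third click (more than 5.5 mm beyond it) (value of joint carriage above 0.0475 m).
It fails at once if the lever was pinched (both its sides pressed with more than 3 N at once) (contact force between the fingers and carriage_c3 above 3 N and contact force between the fingers and carriage_c4 above 3 N).
It fails at once if the camera was touched with more than 2 N (contact force between the arm and camera above 2 N).
It fails at once if the camera was touched by the fingers with more than 2 N (contact force between the fingers and camera above 2 N).
It fails at once if a loose thing was pushed, lifted or carried (moved more than 15 mm) (distance of any of plug, screwdriver, collar, clamp_block, lens_cell, spray_can, screw_tray from where it was at the start of the episode above 0.015 m).
It also fails if it takes over 58 s, if anything falls off the work surface, if the arm or the gripper's body presses on something with over 40 N, if the wrist force passes 120 N, or if a joint passes its speed limit or range.

## Working session

There is one attempt and no reset: what is moved stays moved. The work goes in short steps, Python scripts to look and compute and a shell command to move; the robot and the scene stay as the last step left them, time stands still between calls to the robot, and variables do not carry over. Pictures are saved under pics/ and viewed, at most 10 in all, crops included, and the job is handed in when it is done.

```bash
mkdir -p pics; ls
cat > h.py <<'E'
import numpy as np, cv2
from workcell import *
def snap(n,f):
    P=camera_params(n); im,d=camera(n); cv2.imwrite(f'pics/{f}.png',im[:,:,::-1]); np.savez(f'pics/{f}.npz',im=im,d=d,**{k:np.array(v) for k,v in P.items()})
def pt(f,u,v,z=None):
    D=np.load(f'pics/{f}.npz'); K=np.array([[D['fx'],0,D['cx']],[0,D['fy'],D['cy']],[0,0,1.]],float)
    a=cv2.undistortPoints(np.array([[[u,v]]],float),K,np.array([float(D['k1']),0,0,0]))[0,0]
    T=D['cam_to_world']; r=np.array([a[0],a[1],1.])
    if z is None: s=np.median(D['d'][int(v)-1:int(v)+2,int(u)-1:int(u)+2])
    else: s=(z-T[2,3])/(T[:3,:3]@r)[2]
    return T[:3,:3]@(r*s)+T[:3,3]
E
python3 - <<'E'
from h import *
snap('top','top0'); snap('side','side0')
s=get_state(); print(s['t'],s['position'],s['eef_rot'],s['ft_force'])
E
```

```text
pics
0.1 [0.14158916 0.53093319 0.24157682] [-2.10819952e-04  1.30001628e-01  9.91513464e-01 -7.63638642e-04] [-0.45565425  0.83929091  1.20923305]
```

View pics/top0.png

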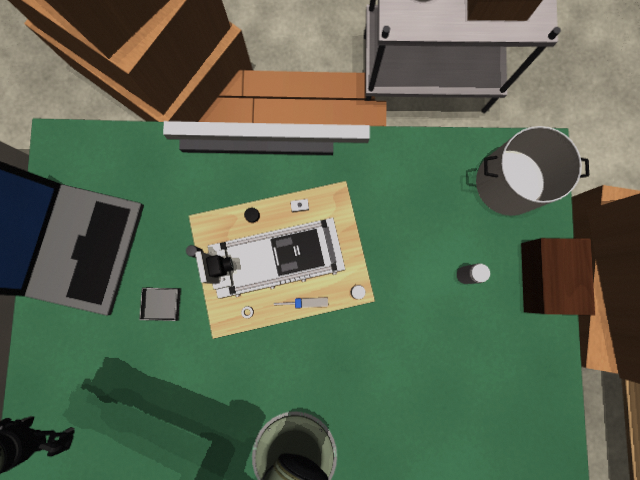

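View pics/side0.png

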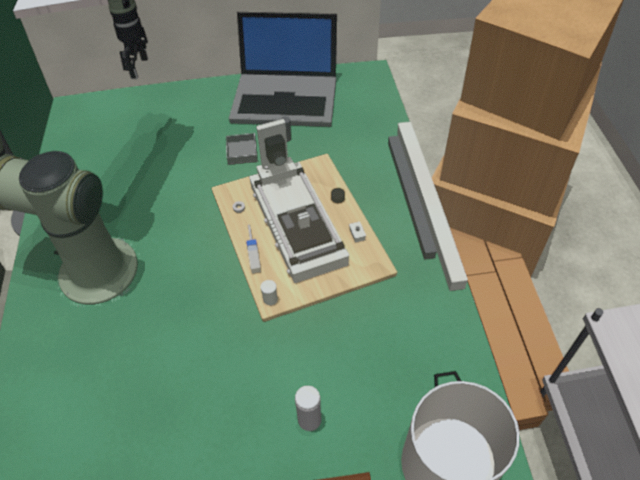

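The top view shows the rig with its camera at about (215,265), the lever near (297,250) and the home end at the right near (335,245). The side view shows the lever at about (303,218).

Run:
```python
from h import *
c=[pt('top0',*p,z=.018) for p in [(190,214),(346,182),(374,301),(213,338)]]
for q in c: print(q.round(4))
d=((c[0]+c[3])-(c[1]+c[2]))/2; print('len',np.linalg.norm(d),'yaw of y axis',np.degrees(np.arctan2(d[1],d[0])), 'mid',sum(c)/4)
im=cv2.imread('pics/top0.png')[205:305,180:360]; im2=cv2.imread('pics/side0.png')[190:270,250:360]
cv2.imwrite('pics/crop.png',np.vstack([cv2.resize(im,(540,300),interpolation=2),cv2.resize(im2,(540,300)[0:1]+(300,),interpolation=2)]))
for p in [(296,250),(300,250),(285,255),(315,240),(250,258)]: print(p,pt('top0',*p).round(4))
```

```text
[0.6658 0.3164 0.018 ]
[ 0.7687 -0.1352  0.018 ]
[ 0.4237 -0.2176  0.018 ]
[0.3146 0.2342 0.018 ]
len 0.4640003700296078 yaw of y axis 103.20670861122613 mid [0.54319747 0.04943563 0.018     ]
(296, 250) [0.5559 0.0025 0.1188]
(300, 250) [ 0.5598 -0.0066  0.0805]
(285, 255) [0.5454 0.0341 0.0809]
(315, 240) [ 0.5883 -0.0473  0.0789]
(250, 258) [0.5372 0.1323 0.0623]
```

View pics/crop.png

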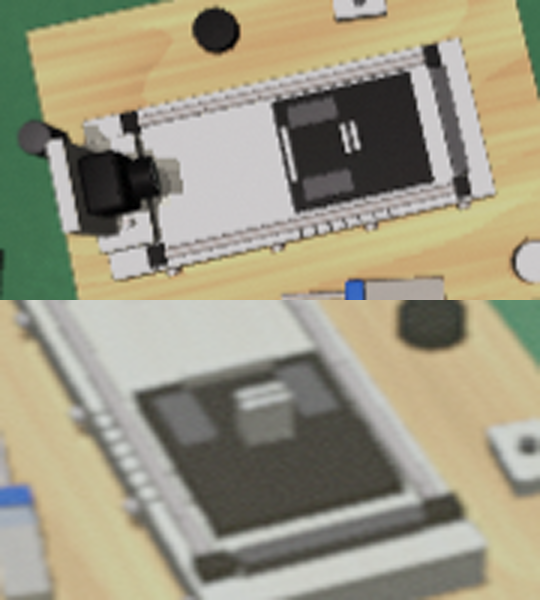

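```bash
python3 - <<'E'
from h import *
L=[(pt('top0',u,v)) for u in range(285,310) for v in range(240,262)]
L=np.array([q for q in L if .105<q[2]<.14]); print(len(L),L.mean(0).round(4),L.min(0).round(4),L.max(0).round(4))
# stage corners at z .063 (crop/3 + offset)
o=np.array([180,205])
for p in [(460,38),(495,190),(112,278)]: print(pt('top0',*(np.array(p)/3+o),z=.063).round(4))
E
python3 -m creep '{"xyz":[[-0.9,-1,-0.4],[-0.9,-1,-0.4],[-0.9,-1,-0.4],[-0.9,-1,-0.4],[-0.9,-1,-0.4],[-0.9,-1,-0.4],[-0.9,-1,0],[-0.9,-1,0],[-0.9,-1,0],[-0.9,-1,0],[-0.9,-1,0],[-0.9,-1,0]],"dr":[[0,0,0],[0,0,0],[0,0,0],[0,0,0],[0,0,0],[0,0,0],[0,0,0],[0,0,0],[0,0,0],[0,0,0],[0,0,0],[0,0,0]],"gripper":[0,0,0,0,0,0,0,0,0,0,0,0]}' 60
```

```text
47 [0.5546 0.0019 0.1188] [ 0.5428 -0.0057  0.1117] [0.5669 0.0107 0.1217]
[ 0.6543 -0.0977  0.063 ]
[ 0.5125 -0.1317  0.063 ]
[0.427  0.2175 0.063 ]
t: 1.3
position: [0.3255, 0.1706, 0.3021]
eef_rot: [-0.0, 0.13, 0.992, -0.0]
ft_force: [0.8, -0.1, -0.6]
grip_width: -0.0
grasp_force: 0.0
```

```bash
python3 -m creep '{"xyz":[[-1,-0.65,0],[-1,-0.65,0],[-1,-0.65,0],[-1,-0.65,0],[-1,-0.65,0],[-1,-0.65,0],[-1,-0.65,0],[-1,-0.65,0],[0,0,0],[0,0,0],[0,0,0],[0,0,0]],"dr":[[0,0,0],[0,0,0],[0,0,0],[0,0,0],[0,0,0],[0,0,0],[0,0,0],[0,0,0],[0,0,-0.0198],[0,0,-0.0198],[0,0,-0.0198],[0,0,-0.0198]],"gripper":[0,0,0,0,0,0,0,0,0,0,0,0]}'
python3 - <<'E'
from h import *
snap('wrist','w1'); print(get_state()['position'])
E
```

```text
t: 2.5
position: [0.4847, -0.0053, 0.3018]
eef_rot: [-0.001, -0.121, 0.993, 0.0]
ft_force: [0.1, -0.6, 0.0]
grip_width: -0.005
grasp_force: 0.0
[ 0.4847233  -0.00528714  0.30182436]
```

View pics/w1.png

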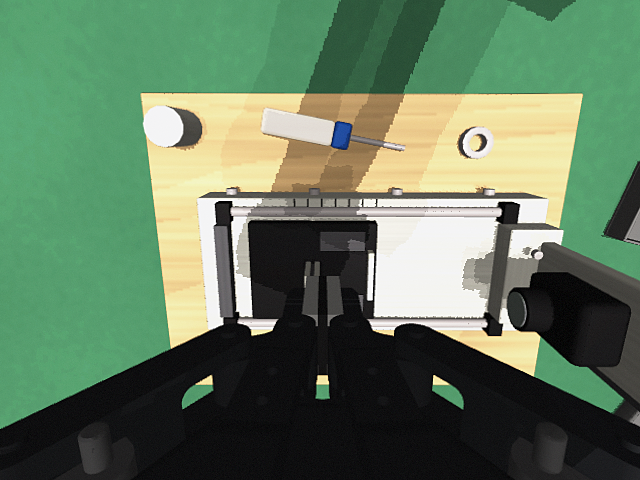

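The wrist view shows the carriage at (250–375, 220–318), the lever just behind the fingertips at about (310,275), the click marks at (295–375, 202) and the camera at (560,310).

```bash
python3 -m creep '{"xyz":[[-0.7,0.22,0],[-0.7,0.22,0],[-0.7,0.22,0],[-0.7,0.22,0.5],[0,0,1],[0,0,1],[0,0,1],[0,0,1],[0,0,1],[0,0,0]],"dr":[[0,0,0],[0,0,0],[0,0,0],[0,0,0],[0,0,0],[0,0,0],[0,0,0],[0,0,0],[0,0,0],[0,0,0]],"gripper":[0,0,0,0,0,0,0,0,0,0]}'
python3 - <<'E'
from h import *
snap('wrist','w2'); print(get_state()['position'])
for u in (293,297,375,379): print(u,pt('w1',u,202,z=.063).round(4))
E
```

```text
t: 3.55
position: [0.5451, 0.0328, 0.1613]
eef_rot: [-0.003, -0.117, 0.993, 0.001]
ft_force: [-0.7, -0.3, 0.4]
grip_width: 0.004
grasp_force: 0.0
[0.5463508  0.03272193 0.16332657]
293 [ 0.491  -0.0344  0.063 ]
297 [ 0.49   -0.0304  0.063 ]
375 [0.471 0.047 0.063]
379 [0.4701 0.051  0.063 ]
```

View pics/w2.png

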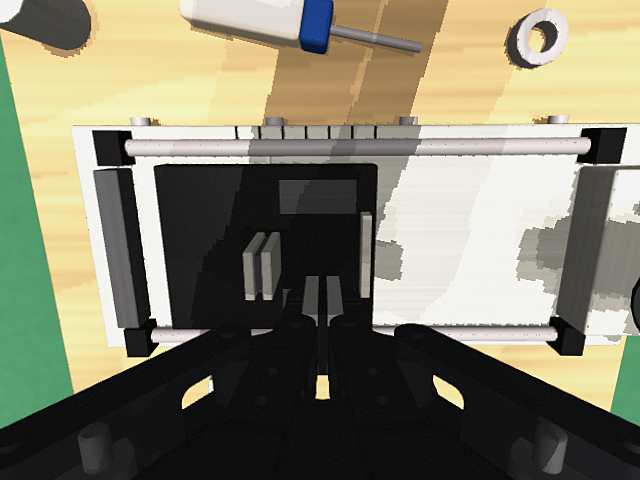

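The lever is a pair of fins at (244–281, 233–300), well left of the fingers at (305–343, 277). The marks run from 237 to 376 along row 132, and the white plate is at (366,255).

Run:
```python
from h import *
e=np.array([-.2334,.9724]); xx=np.array([.9724,.2334])
T=get_state()['position']
L=np.array([pt('w2',u,v) for u in range(238,290) for v in range(226,305)])
L=L[(L[:,2]>.115)&(L[:,2]<.13)]; a=L[:,:2]@e; b=L[:,:2]@xx
print('lever along',a.min(),a.max(),'across',b.min(),b.max(),'z',np.median(L[:,2]),len(L))
print('tcp',T[:2]@e,T[:2]@xx,T[2])
for u in (237,260,283,306,329,353,376): print(pt('w2',u,132,z=.063)[:2]@e, end=' ')
p=[pt('w2',u,v,z=.063)[:2] for u,v in ((100,125),(640,125))]; d=p[1]-p[0]; print('yaw',np.degrees(np.arctan2(d[1],d[0])))
R=np.load('pics/w2.npz'); print(get_state()['eef_rot'])
```

```text
lever along -0.13458662418854847 -0.12029768891625711 across 0.5268612532748007 0.552756026925088 z 0.12058053038107813 1389
tcp -0.09569947042127894 0.5389088193002383 0.16332656534621762
-0.14633867952787075 -0.13244438022220892 -0.11853631390126701 -0.10461885846107408 -0.09069641904064812 -0.07616812083035403 -0.0622492323091948 yaw 103.34233637453005
[-2.07550691e-03 -1.17451368e-01  9.93076378e-01  4.19623930e-04]
```

```bash
python3 -m creep '{"xyz":[[0,0,0.8],[0,0,0.8],[0,0,0.6],[0,0,0],[0,-0.12,0],[0,-0.12,0],[0,-0.12,0],[0,-0.12,0],[0,0,0]],"dr":[[0,0,0],[0,0,0],[0,0,0],[0,0,0],[0,0,0],[0,0,0],[0,0,0],[0,0,0],[0,0,0]],"gripper":[0,0,0,0,0,0,0,0,0]}'
cat >> h.py <<'E'
e=np.array([-.2334,.9724]); xx=np.array([.9724,.2334])
def st():
    s=get_state(); p=np.array(s['position']); f=np.array(s['ft_force']); print('t',s['t'],'along',(p[:2]@e).round(4),'across',(p[:2]@xx).round(4),'z',p[2].round(4),'F along',(f[:2]@e).round(2),f.round(1),s['grip_width'])
def lev(n):
    snap('wrist',n); D=np.load(f'pics/{n}.npz'); K=np.array([[D['fx'],0,D['cx']],[0,D['fy'],D['cy']],[0,0,1.]],float)
    v,u=np.mgrid[0:480,0:640]; a=cv2.undistortPoints(np.dstack([u,v]).reshape(-1,1,2).astype(float),K,np.array([float(D['k1']),0,0,0]))[:,0]
    d=D['d'].ravel(); P=np.c_[a*d[:,None],d]@D['cam_to_world'][:3,:3].T+D['cam_to_world'][:3,3]
    A=P[:,:2]@e; B=P[:,:2]@xx; k=(abs(P[:,2]-.0805)<.003)&(abs(B-.54)<.06)&(A<-.03)&(A>-.25)&(d>0)
    print('carriage top along',np.percentile(A[k],[.5,99.5]).round(4),k.sum())
    k=(P[:,2]>.115)&(P[:,2]<.124)&(B<.545)&(B>.525)&(A<-.05)&(A>-.2)&(d>0); print('tall',np.percentile(A[k],[1,99]).round(4) if k.any() else None,k.sum())
E
python3 -c "from h import *; st()"
```

```text
t: 4.5
position: [0.5512, 0.0204, 0.1103]
eef_rot: [0.0, -0.118, 0.993, -0.0]
ft_force: [-0.2, 0.1, -0.2]
grip_width: 0.0
grasp_force: 0.0
t 4.5 along -0.1088 across 0.5407 z 0.1103 F along 0.11 [-0.2  0.1 -0.2] 0.00027541887871816186
```

```bash
Z='x'; python3 -m creep '{"xyz":[[0,-0.1,0],[0,-0.1,0],[0,-0.1,0],[0,-0.1,0],[0,0,0]],"dr":[[0,0,0],[0,0,0],[0,0,0],[0,0,0],[0,0,0]],"gripper":[0,0,0,0,0]}' >/dev/null
python3 -c "from h import *; st()"
python3 -m creep '{"xyz":[[0,-0.1,0],[0,-0.1,0],[0,0,0]],"dr":[[0,0,0],[0,0,0],[0,0,0]],"gripper":[0,0,0]}' >/dev/null
python3 -c "from h import *; st()"
python3 -m creep '{"xyz":[[0,-0.1,0],[0,-0.1,0],[0,0,0]],"dr":[[0,0,0],[0,0,0],[0,0,0]],"gripper":[0,0,0]}' >/dev/null
python3 -c "from h import *; st()"
```

```text
t 5.0 along -0.1185 across 0.5404 z 0.1098 F along 0.81 [0.3 0.9 0.7] -0.0007937042747568899
t 5.3 along -0.124 across 0.5405 z 0.1097 F along -0.11 [-0.2 -0.2  0.1] 0.000828112814952611
t 5.6 along -0.1264 across 0.5404 z 0.1097 F along 5.91 [-2.1  5.6  1. ] 0.001940281402282411
```

```bash
python3 -c "from h import *; lev('w3'); st(); im=cv2.imread('pics/w3.png'); cv2.imwrite('pics/w3c.png',im[100:400,60:460])"
```

```text
carriage top along [-0.2252 -0.0827] 45155
tall [-0.1532 -0.1133] 2376
t 5.65 along -0.1263 across 0.5404 z 0.1097 F along 7.23 [-1.5  7.1  2.2] -0.0008562392134575603
```

View pics/w3c.png

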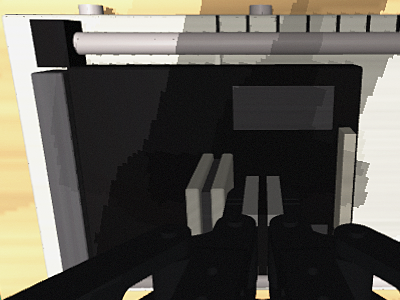

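The crop shows the fingers touching the lever's camera side, at (240,200) in crop coordinates. The carriage edge is close to the stop. I'll press further to confirm home.

```bash
python3 -m creep '{"xyz":[[0,-0.1,0],[0,-0.1,0],[0,0,0]],"dr":[[0,0,0],[0,0,0],[0,0,0]],"gripper":[0,0,0]}' >/dev/null
python3 -c "from h import *; st()"
python3 -m creep '{"xyz":[[0,-0.05,0],[0,0,0],[0,0,0]],"dr":[[0,0,0],[0,0,0],[0,0,0]],"gripper":[0,0,0]}' >/dev/null
python3 -c "from h import *; st()"
```

```text
t 5.95 along -0.1266 across 0.5403 z 0.1098 F along 19.8 [-3.7 19.5  6.9] -0.0018817618489511984
t 6.25 along -0.1267 across 0.5403 z 0.1098 F along 23.21 [-4.8 22.7  8.9] 0.0010083753921735852
```

Hard stop at home is confirmed: 23 N with no motion. Next I retract, lift over the lever and come down on the home side.

```bash
python3 -m creep '{"xyz":[[0,0.4,0],[0,0.4,0],[0,0,-0.8],[0,0,-0.8],[0,0,-0.6],[0,-0.8,0],[0,-0.8,0],[0,-0.8,0],[0,-0.3,0],[0,0,0]],"dr":[[0,0,0],[0,0,0],[0,0,0],[0,0,0],[0,0,0],[0,0,0],[0,0,0],[0,0,0],[0,0,0],[0,0,0]],"gripper":[0,0,0,0,0,0,0,0,0,0]}' >/dev/null
python3 -c "from h import *; st(); lev('w4')"
```

```text
t 7.25 along -0.1829 across 0.5405 z 0.1646 F along 0.43 [0.1 0.5 0. ] 0.001727100505701647
carriage top along [-0.2252 -0.0838] 31709
tall [-0.1537 -0.14  ] 993
```

```bash
python3 -m creep '{"xyz":[[0,0,0.8],[0,0,0.8],[0,0,0.6],[0,0.2,0],[0,0.2,0],[0,0,0]],"dr":[[0,0,0],[0,0,0],[0,0,0],[0,0,0],[0,0,0],[0,0,0]],"gripper":[0,0,0,0,0,0]}' >/dev/null
python3 -c "from h import *; st()"
python3 -m creep '{"xyz":[[0,0.1,0],[0,0.1,0],[0,0,0],[0,0,0]],"dr":[[0,0,0],[0,0,0],[0,0,0],[0,0,0]],"gripper":[0,0,0,0]}' >/dev/null
python3 -c "from h import *; st()"
```

```text
t 7.9 along -0.1709 across 0.541 z 0.1107 F along 0.5 [-0.4  0.4  0.8] -0.005103708103915897
t 8.3 along -0.1673 across 0.541 z 0.1103 F along -0.88 [ 1.2 -0.6  0.8] -0.005327686527727915
```

```bash
for i in 1; do python3 -m creep '{"xyz":[[0,0.06,0],[0,0.06,0],[0,0,0]],"dr":[[0,0,0],[0,0,0],[0,0,0]],"gripper":[0,0,0]}' >/dev/null; python3 -c "from h import *; st()"; done
python3 -m creep '{"xyz":[[0,0.06,0],[0,0.06,0],[0,0,0]],"dr":[[0,0,0],[0,0,0],[0,0,0]],"gripper":[0,0,0]}' >/dev/null; python3 -c "from h import *; st()"
python3 -m creep '{"xyz":[[0,0.06,0],[0,0.06,0],[0,0,0]],"dr":[[0,0,0],[0,0,0],[0,0,0]],"gripper":[0,0,0]}' >/dev/null; python3 -c "from h import *; st()"
```

```text
t 8.6 along -0.1646 across 0.5409 z 0.1102 F along -2.15 [ 0.8 -2.   1.4] 0.00046876582522555337
t 8.9 along -0.1598 across 0.54 z 0.1094 F along 0.6 [0.4 0.7 0.8] 0.0030167628915636615
t 9.2 along -0.1571 across 0.54 z 0.1094 F along -0.59 [ 0.  -0.6  0. ] 0.0029329919455105846
```

```bash
python3 -m creep '{"xyz":[[0,0.08,0],[0,0.08,0],[0,0.08,0],[0,0,0]],"dr":[[0,0,0],[0,0,0],[0,0,0],[0,0,0]],"gripper":[0,0,0,0]}' >/dev/null; python3 -c "from h import *; st(); lev('w5')"
python3 -m creep '{"xyz":[[0,0.06,0],[0,0.06,0],[0,0,0]],"dr":[[0,0,0],[0,0,0],[0,0,0]],"gripper":[0,0,0]}' >/dev/null; python3 -c "from h import *; st()"
python3 -m creep '{"xyz":[[0,0.06,0],[0,0,0]],"dr":[[0,0,0],[0,0,0]],"gripper":[0,0]}' >/dev/null; python3 -c "from h import *; st()"
```

```text
t 9.6 along -0.1525 across 0.5403 z 0.1097 F along -3.24 [-0.4 -3.4 -0.8] -0.0007625077304092491
carriage top along [-0.2253 -0.0686] 43905
tall [-0.1648 -0.1249] 2391
t 9.95 along -0.1483 across 0.5404 z 0.1097 F along -0.64 [-1.  -0.9  0. ] -0.0022342422890593047
t 10.15 along -0.1466 across 0.5405 z 0.1098 F along -0.43 [ 0.7 -0.3 -0.7] 0.0010599868916676969
```

```bash
python3 -c "from h import *; lev('w6')"
```

```text
carriage top along [-0.2253 -0.0625] 43988
tall [-0.1591 -0.1187] 2435
```

```bash
python3 -m creep '{"xyz":[[0,0.06,0],[0,0.06,0],[0,0,0],[0,0,0]],"dr":[[0,0,0],[0,0,0],[0,0,0],[0,0,0]],"gripper":[0,0,0,0]}' >/dev/null; python3 -c "from h import *; st(); lev('w7')"
```

```text
t 10.6 along -0.1442 across 0.5405 z 0.1098 F along -0.34 [-0.3 -0.4 -0.5] -0.0019994003097655727
carriage top along [-0.2253 -0.0555] 44130
tall [-0.1564 -0.1122] 2521
```

```bash
python3 -m creep '{"xyz":[[0,0.06,0],[0,0.06,0],[0,0.06,0],[0,0.06,0],[0,0,0],[0,0,0]],"dr":[[0,0,0],[0,0,0],[0,0,0],[0,0,0],[0,0,0],[0,0,0]],"gripper":[0,0,0,0,0,0]}' >/dev/null; python3 -c "from h import *; st()"
python3 -m creep '{"xyz":[[0,0.06,0],[0,0.06,0],[0,0,0],[0,0,0]],"dr":[[0,0,0],[0,0,0],[0,0,0],[0,0,0]],"gripper":[0,0,0,0]}' >/dev/null; python3 -c "from h import *; st(); lev('w8')"
```

```text
t 11.25 along -0.1391 across 0.5405 z 0.1098 F along -4.26 [ 1.5 -4.  -2.3] -0.000757496262658278
t 11.65 along -0.135 across 0.5404 z 0.1098 F along -1.26 [ 0.3 -1.2  0.7] -0.0009666039821973537
carriage top along [-0.2251 -0.051 ] 44444
tall [-0.1473 -0.1072] 2407
```

Now at about 33 mm. I'll nudge on gently.

```bash
python3 -m creep '{"xyz":[[0,0.05,0],[0,0.05,0],[0,0,0],[0,0,0]],"dr":[[0,0,0],[0,0,0],[0,0,0],[0,0,0]],"gripper":[0,0,0,0]}' >/dev/null; python3 -c "from h import *; st(); lev('w9')"
python3 -m creep '{"xyz":[[0,0.05,0],[0,0,0],[0,0,0]],"dr":[[0,0,0],[0,0,0],[0,0,0]],"gripper":[0,0,0]}' >/dev/null; python3 -c "from h import *; st(); lev('w10')"
```

```text
t 12.1 along -0.1323 across 0.5405 z 0.1098 F along 0.06 [ 0.4  0.2 -0.5] -0.0018598823373375032
carriage top along [-0.2251 -0.0479] 44477
tall [-0.1446 -0.1042] 2433
t 12.45 along -0.1315 across 0.5404 z 0.1098 F along 0.25 [-0.6  0.1 -0.6] -0.0018372334948109441
carriage top along [-0.2251 -0.047 ] 44522
tall [-0.1439 -0.1033] 2432
```

```bash
python3 -m creep '{"xyz":[[0,0.06,0],[0,0.04,0],[0,0,0],[0,0,0],[0,0,0]],"dr":[[0,0,0],[0,0,0],[0,0,0],[0,0,0],[0,0,0]],"gripper":[0,0,0,0,0]}' >/dev/null; python3 -c "from h import *; st(); lev('w11')"
```

```text
t 13.0 along -0.1292 across 0.5404 z 0.1098 F along -0.09 [-0.4 -0.2  0.5] 0.0006242980600116031
carriage top along [-0.2251 -0.0415] 44623
tall [-0.1416 -0.0981] 2513
```

The carriage has drawn into the third click at about 42 mm. I'll back off and lift.

```bash
python3 -m creep '{"xyz":[[0,-0.3,0],[0,-0.3,0],[0,0,-0.8],[0,0,-0.8],[0,0,-0.8],[0,0,-0.8],[0,0,0],[0,0,0],[0,0,0]],"dr":[[0,0,0],[0,0,0],[0,0,0],[0,0,0],[0,0,0],[0,0,0],[0,0,0],[0,0,0],[0,0,0]],"gripper":[0,0,0,0,0,0,0,0,0]}' >/dev/null; python3 -c "from h import *; st(); lev('w12')"
```

```text
t 13.95 along -0.1443 across 0.5398 z 0.1887 F along 0.08 [0.2 0.1 0.5] 0.0030931224488003144
carriage top along [-0.2255 -0.0418] 27277
tall [-0.1117 -0.098 ] 782
```

View pics/w12.png

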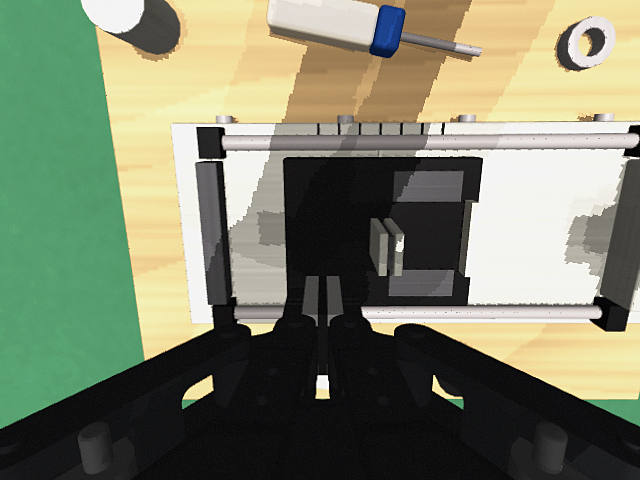

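The lever at (387,245) is clear of the fingers at (322,290). It measures 42 mm from home, and the loose things in view are undisturbed.

```bash
python3 -c "from workcell import job_done; print(job_done())"
```

```text
the job is handed in; nothing more can be done
None
```

I pushed the carriage fully home against its stop, then clicked it back to rest in the third click (measured at about 42 mm). The fingers were clear of everything when I handed the job in at about 14 s; no verdict was returned.

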